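# Release the latched mode key of the trimming wheel

### The job

All four mode keys on the trimming wheel's console must be up before the wheel is switched on, but one is still latched down. Going along the row from left to right as the robot sees it, tap every key lightly with the fingertips to feel which one is latched, without setting off its latch; only then press that key fully down and let go, so that it springs up like the others. Never push in a key that is up, and leave the pots and tools where they are: nothing is to be gripped or lifted.

Things in the scene. Friction and masses are not known exactly. Their poses are not given: they have to be found in the camera images.
- console: Wheel's control console, grey-blue steel case fixed to the bench, 150 mm deep (x), 250 mm wide (y). Origin: centre of its underside on the bench; x away from the robot, y to the robot's left, z up; yaw varies. Deck 60 mm above the bench. Four identical cream keys on it at x = -18, y = 72, 24, -24, -72 mm (left to right). The hump from x = 20 mm to the back is 88 mm high, its dial 107 mm.
- key_a: Cream key a: cap 40 (x) by 30 mm (y), flat top 14 mm above the origin (middle of the key; on deck level, 60 mm above the bench, when up). Its place in the row varies. Travel 9 mm, push-push: pressed past 7 mm and let go, an up key stays 4 mm down (latched), a latched key springs up. An up key gives from 3 N, a latched one from 4.5 N; fully down 7 N. One of the four starts latched.
- key_b: Cream key b: cap 40 (x) by 30 mm (y), flat top 14 mm above the origin (middle of the key; on deck level, 60 mm above the bench, when up). Its place in the row varies. Travel 9 mm, push-push: pressed past 7 mm and let go, an up key stays 4 mm down (latched), a latched key springs up. An up key gives from 3 N, a latched one from 4.5 N; fully down 7 N. One of the four starts latched.
- key_c: Cream key c: cap 40 (x) by 30 mm (y), flat top 14 mm above the origin (middle of the key; on deck level, 60 mm above the bench, when up). Its place in the row varies. Travel 9 mm, push-push: pressed past 7 mm and let go, an up key stays 4 mm down (latched), a latched key springs up. An up key gives from 3 N, a latched one from 4.5 N; fully down 7 N. One of the four starts latched.
- key_d: Cream key d: cap 40 (x) by 30 mm (y), flat top 14 mm above the origin (middle of the key; on deck level, 60 mm above the bench, when up). Its place in the row varies. Travel 9 mm, push-push: pressed past 7 mm and let go, an up key stays 4 mm down (latched), a latched key springs up. An up key gives from 3 N, a latched one from 4.5 N; fully down 7 N. One of the four starts latched.
- chuck: Bisque chuck, cream tapered cylinder, 72 mm across, 86 mm high, beside the console's left end. Origin: centre of its foot.
- loop_tool: Loop trimming tool lying in front of the console, 167 mm long, 13 mm thick, wooden handle and wire loop along its x. Origin: on the bench under the handle's front part.
- wood_knife: Wooden knife lying by the console's right end, 160 mm long (its x), 16 mm wide, 7 mm thick. Origin: underside, near the middle.
- brush: Brush lying behind the console, 190 mm long along its x, 20 mm thick. Origin: underside, middle.
- stacked_pots: Stack of raw clay pots in one piece, 100 mm across, 131 mm high, beyond the wooden knife at the right. Origin: centre of its foot.
- water_bowl: Blue bowl, 100 mm across, 50 mm high, at the left. Origin: centre of its foot.

How it is judged:
On the way, in this order (a step that is already met when the one before it is completed fails the run):
1. the first (leftmost) key is touched with the fingers (more than 0.4 N) while a key is still latched down (((contact force between the fingers and key_a above 0.4 N and y of key_a in the frame of console between 0.048 and 0.1 m) or (contact force between the fingers and key_b above 0.4 N and y of key_b in the frame of console between 0.048 and 0.1 m) or (contact force between the fingers and key_c above 0.4 N and y of key_c in the frame of console between 0.048 and 0.1 m) or (contact force between the fingers and key_d above 0.4 N and y of key_d in the frame of console between 0.048 and 0.1 m)) and z of any of key_a, key_b, key_c, key_d in the frame of console below 0.0575 m), for 0.02 s.
2. the second key is touched with the fingers (more than 0.4 N) while a key is still latched down (((contact force between the fingers and key_a above 0.4 N and y of key_a in the frame of console between 0 and 0.048 m) or (contact force between the fingers and key_b above 0.4 N and y of key_b in the frame of console between 0 and 0.048 m) or (contact force between the fingers and key_c above 0.4 N and y of key_c in the frame of console between 0 and 0.048 m) or (contact force between the fingers and key_d above 0.4 N and y of key_d in the frame of console between 0 and 0.048 m)) and z of any of key_a, key_b, key_c, key_d in the frame of console below 0.0575 m), for 0.02 s.
3. the third key is touched with the fingers (more than 0.4 N) while a key is still latched down (((contact force between the fingers and key_a above 0.4 N and y of key_a in the frame of console between -0.048 and 0 m) or (contact force between the fingers and key_b above 0.4 N and y of key_b in the frame of console between -0.048 and 0 m) or (contact force between the fingers and key_c above 0.4 N and y of key_c in the frame of console between -0.048 and 0 m) or (contact force between the fingers and key_d above 0.4 N and y of key_d in the frame of console between -0.048 and 0 m)) and z of any of key_a, key_b, key_c, key_d in the frame of console below 0.0575 m), for 0.02 s.
4. the fourth (rightmost) key is touched with the fingers (more than 0.4 N) while a key is still latched down (((contact force between the fingers and key_a above 0.4 N and y of key_a in the frame of console between -0.1 and -0.048 m) or (contact force between the fingers and key_b above 0.4 N and y of key_b in the frame of console between -0.1 and -0.048 m) or (contact force between the fingers and key_c above 0.4 N and y of key_c in the frame of console between -0.1 and -0.048 m) or (contact force between the fingers and key_d above 0.4 N and y of key_d in the frame of console between -0.1 and -0.048 m)) and z of any of key_a, key_b, key_c, key_d in the frame of console below 0.0575 m), for 0.02 s.
5. the latched key has been released: all four keys are up (less than 1.5 mm down) (z of each of key_a, key_b, key_c, key_d in the frame of console above 0.0585 m), for 0.1 s.
At the end, for the whole second after the job is handed in: All four keys stand up (each less than 1.5 mm down) and every pot and tool is within 20 mm of where it was (all of step 5 and distance of each of chuck, loop_tool, wood_knife, brush, stacked_pots, water_bowl from where it was at the start of the episode below 0.02 m); the robot touches nothing.
It fails at once if a key is pushed in more than 6 mm from where it stood at the start (only a key that was up can go so far) (distance of any of key_a, key_b, key_c, key_d from where it was at the start of the episode above 0.006 m).
It fails at once if a pot or tool is moved more than 20 mm (distance of any of chuck, loop_tool, wood_knife, brush, stacked_pots, water_bowl from where it was at the start of the episode above 0.02 m).
It also fails if it takes over 45 s, if anything falls off the work surface, if the arm or the gripper's body presses on something with over 40 N, if the wrist force passes 120 N, or if a joint passes its speed limit or range.

### The arm

A 7-joint arm with a two-finger parallel gripper is mounted at the origin on the work surface. World frame = base frame: x ahead of the robot, y to its left, z up, the work surface at z = 0. Lengths are in m, angles in rad, forces in N, time in s.
With the tool pointing down it reaches from about 0.4 to 0.85 m from the base axis. Payload 10.4 kg.
Tool frame: the origin (TCP) lies midway between the tips of the shut fingers; the grasp point (between the pads) lies 19 mm behind it; z points along the fingers, y is the line along which they close (so a half turn about z gives the same grasp; the last joint's range is limited). The gripper opens to 87 mm and grips with 3 to 60 N. Pads are 19 mm wide; open, the fingers measure 117 mm over their backs; the gripper's body (75 mm by 190 mm) begins 51 mm behind the grasp point.
Start: joints at [-1.145, 0.332, -0.065, 1.46, 0.022, 1.35, -0.088], TCP at [0.271, 0.563, 0.223] pointing down, gripper open.
Joint ranges: [-2.6, 2.6], [-0.5, 2.12], [-1.47, 1.34], [0.16, 2.42], [-1.27, 4.41], [0.06, 2.06], [-2.6, 2.6]. Speed limits (rad/s): [2.22, 2.22, 2.79, 2.79, 3.14, 3.14, 3.14].

### API

Orientations are given as a unit quaternion [x, y, z, w].
In Python, from bench import r gives the robot as it stands.
- The arm moves only by the tool move_arm, never from a script. Its argument "targets" is a list of rows, each a list of 3 entries, a list of its own where there are three numbers: the shift along the tool's x, y, z in cm, then the turn, a rotation vector about the tool's x, y, z in rad, then the opening in per cent of the stroke, from 0 (shut) to 100 (fully open). In form: [[[x, y, z], [wx, wy, wz], gripper], ...]. A call has 1 to 20 rows; each row shifts and turns the commanded pose from where the row before left it, along the tool's axes as they then stand; what a row does not reach is not made up. A row lasts 1/8 s, in which the tool goes at most 62.5 mm and 10.7 degrees, less where a joint would pass 70% of its speed; a pose out of reach is approached as far as the arm can. A call with a gripper value outside its range is refused whole. The fingers move at their own pace and stop on an object; "grip_force" is the grip in N (left out, the last holds). Time passes only in rows, so rows that do not move let the fingers close. It gives the time, the measured TCP pose, the force, the opening and the grip force at its end, in the units of the state.
- r.read_state(): the state, without advancing time (a new reading comes with each control period).
- r.camera(name): name is "side" or "top"; returns a dict with "image" (480x640x3 uint8, blue, green, red), "vertical_fov" (degrees; the focal length in pixels is half the picture's height over the tangent of half this angle, whatever the lens; pixels are square), "cx", "cy" (the principal point, pixels), "cam_to_world" (4x4, takes a point from camera to world coordinates). Camera axes: x right, y down, z forward; pixel columns grow to the right and rows downward; lengths in m; the calibration is good to about 2 mm. A picture is of the moment at which its call begins. There is no depth.
- r.close_job(): hands the job in; it is judged then, once.
The state is a dict: "time": time; "joint_positions": joint angles; "joint_vel": joint speeds; "joint_torque": joint torques, N m; "ee_pos": TCP position; "eef_rot": TCP orientation; "ft_force": force on the tool from outside, world axes, zero at the start; "torque": the same for the moment, N m; "width": finger opening in m; "grip_force": force on a finger pad.
Only numpy, scipy, OpenCV 4.12 (cv2) and the standard library are available. Lean on these libraries where they do the work, as an engineer would, in place of code of your own. Each camera call takes 0.05 s, during which the arm holds its last target. There are 200 camera calls.

## Working session

There is one attempt and no reset: what is moved stays moved. The work goes in short steps, Python scripts to look and compute and a tool call to move; the robot and the scene stay as the last step left them, time stands still between calls to the robot, and variables do not carry over. Pictures are saved under pics/ and viewed, at most 10 in all, crops included, and the job is handed in when it is done.

Besides the shell and the picture viewer there is one more tool, called after "Call:" in YAML: its name, and indented under it one key for each argument. move_arm: Moves the arm, as the interface text tells. Its arguments: {"type":"object","properties":{"targets":{"type":"array"},"grip_force":{"type":"number"}},"required":["targets"]}

```bash
mkdir -p pics
python3 - <<'E'
from bench import r
import cv2,pickle
d={}
for n in("side","top"):
    c=r.camera(n);d[n]=c;cv2.imwrite(f"pics/{n}0.png",c["image"]);print(n,c["vertical_fov"],c["cx"],c["cy"],c["cam_to_world"])
pickle.dump(d,open("cams.pkl","wb"))
s=r.read_state();print(s)
E
```

```text
side 48.849645660298094 318.9472350179838 237.27519828159168 [[ 0.95132569 -0.21492238  0.22087959  0.32516312]
 [-0.30806048 -0.64259827  0.70154558 -0.61308558]
 [-0.00884101 -0.73544261 -0.67752934  0.73602072]
 [ 0.          0.          0.          1.        ]]
top 44.76905428161937 321.4960728613555 253.686736457881 [[ 0.02212711 -0.99867125  0.0465416   0.49920507]
 [-0.99974122 -0.02234873 -0.00424682  0.08592662]
 [ 0.00528133 -0.04643559 -0.99890732  1.18208701]
 [ 0.          0.          0.          1.        ]]
{'time': 0.1, 'joint_positions': array([-1.14458683,  0.33278302, -0.06470345,  1.46086574,  0.02161919,
        1.34990738, -0.08850318]), 'joint_vel': array([ 2.29648741e-03, -4.10170738e-04,  1.66628390e-03, -1.85797830e-03,
       -3.76517765e-04,  2.04171191e-03,  4.11817585e-05]), 'joint_torque': array([ 1.87975682e-03, -6.24549222e+01,  2.49238493e-02, -3.90715563e+01,
       -6.14096015e-02,  3.66407388e-02,  8.18031253e-05]), 'ee_pos': array([0.271038  , 0.56278128, 0.22184553]), 'eef_rot': array([ 2.22514484e-01,  9.74929178e-01, -6.25147545e-04, -1.03641545e-04]), 'ft_force': array([-0.52836741, -0.53627022, -1.18690416]), 'torque': array([-0.03096391, -0.01340036,  0.0136354 ]), 'grip_force': 0.0, 'width': 0.08704328336449597}
```

View pics/top0.png

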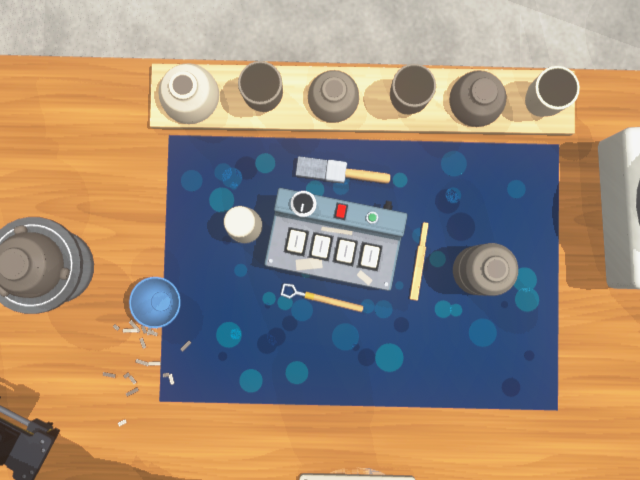

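View pics/side0.png

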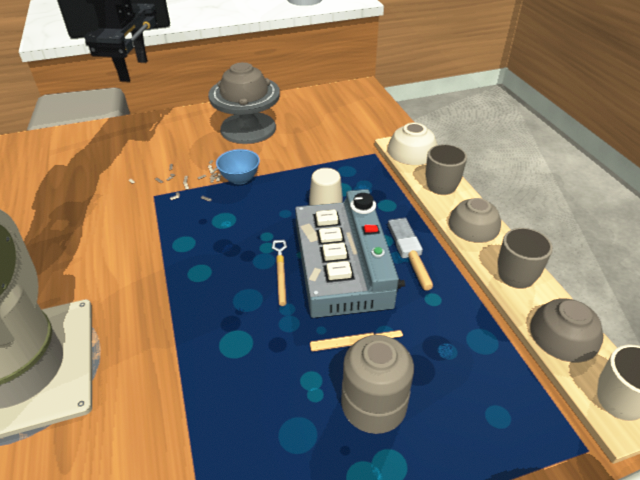

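The top view shows the four keys at about (297,241), (321,246), (345,251) and (370,256), and the console is yawed slightly clockwise. The side view shows the same keys at (327,217), (331,235), (335,252) and (339,271). Next I'll measure them.

```bash
cat > h.py <<'E'
import numpy as np,cv2,pickle
from scipy.spatial.transform import Rotation as R
def ray(c,u,v):
    f=240/np.tan(np.radians(c["vertical_fov"]/2));M=c["cam_to_world"]
    return M[:3,3],M[:3,:3]@np.array([(u-c["cx"])/f,(v-c["cy"])/f,1])
def plane(c,u,v,z):
    o,d=ray(c,u,v);return o+d*(z-o[2])/d[2]
def keys(c,box):
    x0,y0,x1,y1=box;im=c["image"][y0:y1,x0:x1].astype(int)
    m=((im.min(2)>165)&(im[...,2]-im[...,0]>5)).astype(np.uint8)
    m=cv2.morphologyEx(m,cv2.MORPH_CLOSE,np.ones((3,3)))
    n,l,s,ce=cv2.connectedComponentsWithStats(m)
    return [(s[i,4],*s[i,:4],ce[i]+[x0,y0]) for i in range(1,n) if s[i,4]>60]
E
python3 - <<'E'
from h import *
d=pickle.load(open("cams.pkl","rb"))
for n,b in(("top",(280,222,390,275)),("side",(310,205,358,285))):
    for k in keys(d[n],b): print(n,k,plane(d[n],*k[-1],.074))
a=cv2.resize(d["top"]["image"][180:300,255:415],None,fx=4,fy=4,interpolation=2)
b=cv2.resize(d["side"]["image"][200:290,290:400],None,fx=5,fy=5,interpolation=2)
cv2.imwrite("pics/a.png",a);cv2.imwrite("pics/b.png",b)
E
```

```text
top (np.int32(129), np.int32(41), np.int32(5), np.int32(32), np.int32(8), array([336.24806202, 230.42635659])) [0.59586748 0.05406685 0.074     ]
top (np.int32(105), np.int32(7), np.int32(8), np.int32(19), np.int32(23), array([295.6       , 241.63809524])) [0.57270182 0.1310446  0.074     ]
top (np.int32(73), np.int32(32), np.int32(13), np.int32(18), np.int32(23), array([320.57534247, 245.82191781])) [0.56578783 0.08330087 0.074     ]
top (np.int32(65), np.int32(57), np.int32(18), np.int32(18), np.int32(23), array([344.76923077, 251.43076923])) [0.556125  0.0370006 0.074    ]
top (np.int32(274), np.int32(16), np.int32(36), np.int32(27), np.int32(12), array([308.16423358, 263.70437956])) [0.53119815 0.10614307 0.074     ]
side (np.int32(295), np.int32(6), np.int32(4), np.int32(22), np.int32(16), array([326.77627119, 216.59322034])) [0.57347687 0.12367087 0.074     ]
side (np.int32(93), np.int32(0), np.int32(19), np.int32(7), np.int32(19), array([312.31182796, 234.29032258])) [0.53180231 0.08411626 0.074     ]
side (np.int32(1026), np.int32(9), np.int32(22), np.int32(33), np.int32(53), array([334.86549708, 252.89083821])) [0.55530859 0.02409367 0.074     ]
side (np.int32(80), np.int32(36), np.int32(28), np.int32(10), np.int32(21), array([350.675, 242.525])) [0.59162614 0.04053236 0.074     ]
side (np.int32(108), np.int32(0), np.int32(62), np.int32(12), np.int32(15), array([314.68518519, 273.88888889])) [ 0.50540446 -0.0136871   0.074     ]
```

View pics/a.png

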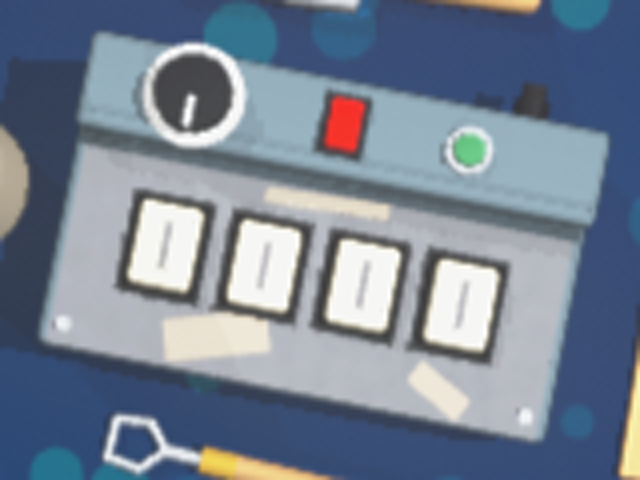

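View pics/b.png

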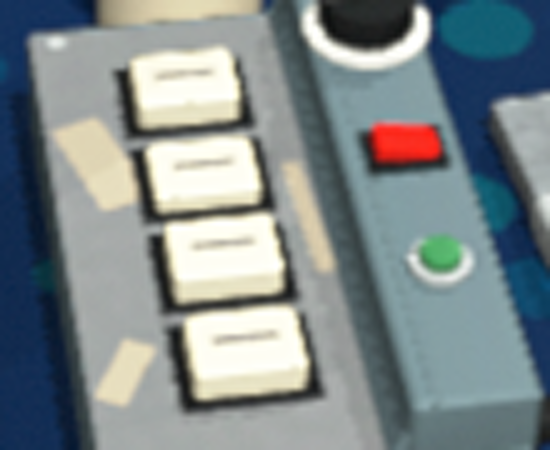

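The crops show cream caps in dark frames. In the top crop the cap centres are at (168,246), (264,266), (363,285) and (461,307). The latched key isn't obvious by eye. I'll use a brightness mask to get accurate centres.

Run:
```python
from h import *
d=pickle.load(open("cams.pkl","rb"));c=d["top"]
im=c["image"][225:275,280:390]
m=(im.min(2)>205).astype(np.uint8)
m=cv2.morphologyEx(m,cv2.MORPH_CLOSE,np.ones((5,5)))
P=[]
for k in cv2.findContours(m,0,1)[0]:
    if cv2.contourArea(k)<100: continue
    (u,v),s,a=cv2.minAreaRect(k);p=plane(c,u+280,v+225,.074);P.append(p);print(s,a,p)
P=np.array(sorted(P,key=lambda p:-p[1]))
v=P[-1]-P[0];print(np.linalg.norm(v)/.144, "yaw",np.arctan2(v[0],-v[1]),"mean",P.mean(0))
print(np.round(P,4))
from bench import r
s=r.read_state();print(R.from_quat(s["eef_rot"]).as_matrix().round(3))
```

```text
(14.708709716796875, 20.003847122192383) 11.309932708740234 [ 0.5488922 -0.0110997  0.074    ]
(14.708707809448242, 20.003841400146484) 11.309932708740234 [0.55759498 0.03589454 0.074     ]
(23.656776428222656, 44.082088470458984) 37.5685920715332 [0.54752732 0.09290082 0.074     ]
(14.708710670471191, 20.003847122192383) 11.309932708740234 [0.57427282 0.13006402 0.074     ]
0.9960224962953835 yaw -0.1778949475574837 mean [0.55707183 0.06193992 0.074     ]
[[ 0.5743  0.1301  0.074 ]
 [ 0.5475  0.0929  0.074 ]
 [ 0.5576  0.0359  0.074 ]
 [ 0.5489 -0.0111  0.074 ]]
[[-0.901  0.434 -0.   ]
 [ 0.434  0.901 -0.001]
 [-0.    -0.001 -1.   ]]
```

Call:
move_arm:
  targets:
    - [[0, 0, 0], [0, 0, -0.136], 0]
    - [[0, 0, 0], [0, 0, -0.136], 0]
    - [[-3, -3, 0], [0, 0, 0], 0]
    - [[-3, -3, 0], [0, 0, 0], 0]
    - [[-3, -3, 0], [0, 0, 0], 0]
    - [[-3, -3, 0], [0, 0, 0], 0]
    - [[-3, -3, 0], [0, 0, 0], 0]
    - [[-3, -3, 0], [0, 0, 0], 0]
    - [[-3, -3, 0], [0, 0, 0], 0]
    - [[-3, -3, 0], [0, 0, 0], 0]
    - [[-3, -3, 0], [0, 0, 0], 0]
    - [[-3, -3, 0], [0, 0, 0], 0]
    - [[-3, -3, 0], [0, 0, 0], 0]
    - [[-3, -3, 0], [0, 0, 0], 0]
    - [[0, 0, 0], [0, 0, 0], 0]
    - [[0, 0, 0], [0, 0, 0], 0]

```text
time: 2.1
ee_pos: [0.5618, 0.1461, 0.2222]
eef_rot: [0.088, 0.996, 0.0, -0.0]
ft_force: [-0.1, 0.9, 0.3]
width: 0.0007
grip_force: 0.0
```

```bash
cat > go.py <<'E'
from h import *
from bench import r
import sys
K=np.array([[.5743,.1301],[.566,.083],[.5576,.0359],[.5489,-.0111]])
s=r.read_state();M=R.from_quat(s["eef_rot"]).as_matrix()
print("t",s["time"],"p",s["ee_pos"].round(4),"F",s["ft_force"].round(2),"w",s["width"])
print(M.round(3).tolist(), "yawerr",np.arctan2(M[1,1],M[0,1])-(np.pi/2-.178))
for k in K: print(((np.r_[k,.074]-s["ee_pos"])@M*100).round(2))
E
python3 go.py
```

```text
t 2.1 p [0.5618 0.1461 0.2222] F [-0.1   0.94  0.35] w 0.0007432827893555518
[[-0.984, 0.176, -0.001], [0.176, 0.984, 0.0], [0.001, 0.0, -1.0]] yawerr 0.0015661054071633984
[-1.52 -1.35 14.82]
[-1.53 -6.14 14.81]
[ -1.53 -10.92  14.81]
[ -1.5  -15.7   14.81]
```

Call:
move_arm:
  targets:
    - [[-1.5, -1.35, 2], [0, 0, 0], 0]
    - [[0, 0, 3], [0, 0, 0], 0]
    - [[0, 0, 3], [0, 0, 0], 0]
    - [[0, 0, 3], [0, 0, 0], 0]
    - [[0, 0, 2], [0, 0, 0], 0]
    - [[0, 0, 0.8], [0, 0, 0], 0]
    - [[0, 0, 0], [0, 0, 0], 0]
    - [[0, 0, 0], [0, 0, 0], 0]

```text
time: 3.1
ee_pos: [0.5751, 0.13, 0.0856]
eef_rot: [0.088, 0.996, 0.0, 0.001]
ft_force: [0.2, 0.1, -0.3]
width: 0.0002
grip_force: 0.0
```

```bash
python3 - <<'E'
from bench import r
import cv2
c=r.camera("side");cv2.imwrite("pics/c.png",cv2.resize(c["image"][150:300,250:450],None,fx=4,fy=4))
E
python3 go.py
```

```text
t 3.15 p [0.5752 0.1299 0.0856] F [-0.76 -0.31 -0.63] w 0.0007162722192054635
[[-0.984, 0.176, 0.002], [0.176, 0.984, 0.001], [-0.001, 0.001, -1.0]] yawerr 0.0013899429111459138
[0.09 0.   1.16]
[ 0.08 -4.78  1.15]
[ 0.08 -9.56  1.15]
[  0.11 -14.34   1.15]
```

View pics/c.png

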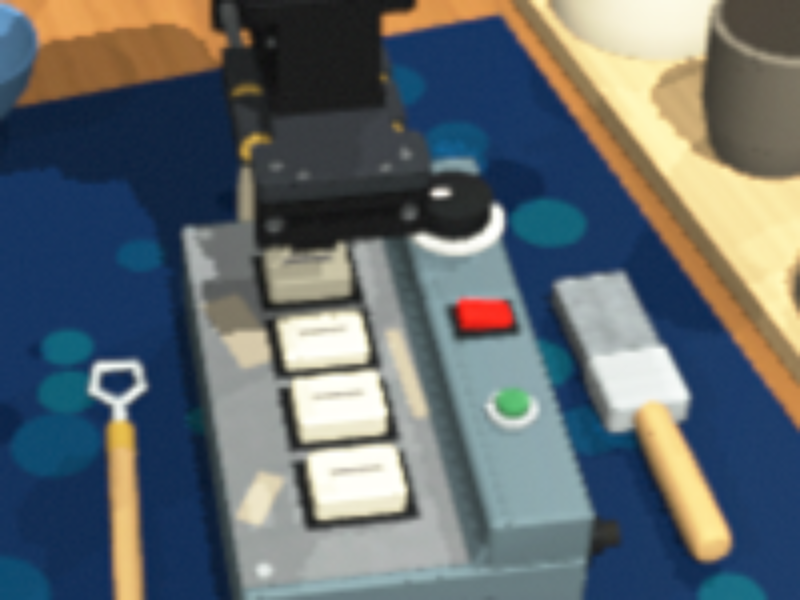

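The gripper stands over key 1 (crop about (310,270)), and the other three keys are clear of it. Now I'll tap lightly.

Call:
move_arm:
  targets:
    - [[0, 0, 0.6], [0, 0, 0], 0]
    - [[0, 0, 0.4], [0, 0, 0], 0]
    - [[0, 0, 0.1], [0, 0, 0], 0]
    - [[0, 0, 0.1], [0, 0, 0], 0]
    - [[0, 0, 0], [0, 0, 0], 0]
    - [[0, 0, 0], [0, 0, 0], 0]

```text
time: 3.9
ee_pos: [0.5746, 0.1295, 0.0726]
eef_rot: [0.088, 0.996, 0.0, -0.0]
ft_force: [-1.2, -0.5, 3.9]
width: 0.0004
grip_force: 1.9
```

```bash
cat > f.py <<'E'
from bench import r
import numpy as np
L=[]
for i in range(4): r.camera("side");s=r.read_state();L.append(np.r_[s["ft_force"],s["ee_pos"][2]*1e3])
print(s["time"],np.mean(L,0).round(2),np.array(L)[:,2].round(2))
E
python3 f.py
```

```text
4.1 [-2.12 -0.38  3.99 72.63] [3.67 3.46 4.23 4.59]
```

Key 1 is up: I got 4 N at 72.6 mm. On to key 2.

Call:
move_arm:
  targets:
    - [[0, 0, -0.6], [0, 0, 0], 0]
    - [[0, 0, -0.6], [0, 0, 0], 0]
    - [[0, -2.4, 0], [0, 0, 0], 0]
    - [[0, -2.38, 0], [0, 0, 0], 0]
    - [[0, 0, 0], [0, 0, 0], 0]
    - [[0, 0, 0.6], [0, 0, 0], 0]
    - [[0, 0, 0.4], [0, 0, 0], 0]
    - [[0, 0, 0.1], [0, 0, 0], 0]
    - [[0, 0, 0.1], [0, 0, 0], 0]
    - [[0, 0, 0], [0, 0, 0], 0]
    - [[0, 0, 0], [0, 0, 0], 0]

```text
time: 5.48
ee_pos: [0.5663, 0.0825, 0.0726]
eef_rot: [0.088, 0.996, 0.0, 0.0]
ft_force: [0.4, 0.2, 0.2]
width: 0.0004
grip_force: 0.0
```

```bash
python3 f.py
```

```text
5.675 [ 0.08 -0.44  0.22 72.63] [-0.17 -0.    0.67  0.39]
```

No contact on key 2 at 72.6 mm, so it's probably the latched one. I'll lower gently to about 69 mm to touch it.

Call:
move_arm:
  targets:
    - [[0, 0, 0.1], [0, 0, 0], 0]
    - [[0, 0, 0.1], [0, 0, 0], 0]
    - [[0, 0, 0.1], [0, 0, 0], 0]
    - [[0, 0, 0.05], [0, 0, 0], 0]
    - [[0, 0, 0], [0, 0, 0], 0]
    - [[0, 0, 0], [0, 0, 0], 0]

```text
time: 6.42
ee_pos: [0.5663, 0.0824, 0.0694]
eef_rot: [0.088, 0.996, 0.0, 0.0]
ft_force: [-1.8, 0.1, 4.9]
width: 0.0007
grip_force: 2.6
```

```bash
python3 f.py
```

```text
6.625 [-2.170e+00  5.000e-02  5.230e+00  6.943e+01] [5.48 5.59 5.23 4.62]
```

Key 2 is latched: it gave about 5 N at 69.4 mm, and its latch wasn't set off. Next come keys 3 and 4.

Call:
move_arm:
  targets:
    - [[0, 0, -0.75], [0, 0, 0], 0]
    - [[0, 0, -0.8], [0, 0, 0], 0]
    - [[0, -2.4, 0], [0, 0, 0], 0]
    - [[0, -2.38, 0], [0, 0, 0], 0]
    - [[0, 0, 0], [0, 0, 0], 0]
    - [[0, 0, 0.6], [0, 0, 0], 0]
    - [[0, 0, 0.4], [0, 0, 0], 0]
    - [[0, 0, 0.1], [0, 0, 0], 0]
    - [[0, 0, 0.1], [0, 0, 0], 0]
    - [[0, 0, 0], [0, 0, 0], 0]
    - [[0, 0, 0], [0, 0, 0], 0]

```text
time: 8.0
ee_pos: [0.558, 0.0355, 0.0727]
eef_rot: [0.088, 0.996, 0.0, 0.0]
ft_force: [-0.6, 1.7, 3.9]
width: 0.0006
grip_force: 1.6
```

```bash
python3 f.py
```

```text
8.2 [-1.000e-02  2.770e+00  3.760e+00  7.271e+01] [4.2  3.68 4.04 3.13]
```

Call:
move_arm:
  targets:
    - [[0, 0, -0.6], [0, 0, 0], 0]
    - [[0, 0, -0.6], [0, 0, 0], 0]
    - [[0, -2.4, 0], [0, 0, 0], 0]
    - [[0, -2.38, 0], [0, 0, 0], 0]
    - [[0, 0, 0], [0, 0, 0], 0]
    - [[0, 0, 0.6], [0, 0, 0], 0]
    - [[0, 0, 0.4], [0, 0, 0], 0]
    - [[0, 0, 0.1], [0, 0, 0], 0]
    - [[0, 0, 0.1], [0, 0, 0], 0]
    - [[0, 0, 0], [0, 0, 0], 0]
    - [[0, 0, 0], [0, 0, 0], 0]

```text
time: 9.57
ee_pos: [0.5497, -0.0115, 0.0727]
eef_rot: [0.088, 0.996, 0.0, 0.0]
ft_force: [-0.7, 2.8, 3.3]
width: 0.0005
grip_force: 1.6
```

```bash
python3 f.py
```

```text
9.775 [-1.00e-02  2.54e+00  3.45e+00  7.27e+01] [2.95 3.4  4.13 3.33]
```

All four keys have been felt. Now I'll press key 2 fully down.

Call:
move_arm:
  targets:
    - [[0, 0, -0.6], [0, 0, 0], 0]
    - [[0, 0, -0.9], [0, 0, 0], 0]
    - [[0, 2.4, 0], [0, 0, 0], 0]
    - [[0, 2.4, 0], [0, 0, 0], 0]
    - [[0, 2.4, 0], [0, 0, 0], 0]
    - [[0, 2.36, 0], [0, 0, 0], 0]
    - [[0, 0, 0], [0, 0, 0], 0]
    - [[0, 0, 0], [0, 0, 0], 0]
    - [[0, 0, 0.6], [0, 0, 0], 0]
    - [[0, 0, 0.6], [0, 0, 0], 0]
    - [[0, 0, 0.3], [0, 0, 0], 0]
    - [[0, 0, 0.3], [0, 0, 0], 0]
    - [[0, 0, 0.2], [0, 0, 0], 0]
    - [[0, 0, 0.2], [0, 0, 0], 0]
    - [[0, 0, 0.03], [0, 0, 0], 0]
    - [[0, 0, 0], [0, 0, 0], 0]
    - [[0, 0, 0], [0, 0, 0], 0]

```text
time: 11.9
ee_pos: [0.5663, 0.0823, 0.0658]
eef_rot: [0.088, 0.996, 0.0, 0.0]
ft_force: [-3.1, -0.9, 7.7]
width: 0.0004
grip_force: 3.4
```

```bash
python3 f.py
```

```text
12.1 [-3.29 -0.98  7.53 65.84] [6.88 7.43 6.02 9.77]
```

Call:
move_arm:
  targets:
    - [[0, 0, 0.05], [0, 0, 0], 0]
    - [[0, 0, 0], [0, 0, 0], 0]
    - [[0, 0, -0.4], [0, 0, 0], 0]
    - [[0, 0, -0.6], [0, 0, 0], 0]
    - [[0, 0, -1], [0, 0, 0], 0]
    - [[0, 0, 0], [0, 0, 0], 0]
    - [[0, 0, 0.6], [0, 0, 0], 0]
    - [[0, 0, 0.5], [0, 0, 0], 0]
    - [[0, 0, 0.1], [0, 0, 0], 0]
    - [[0, 0, 0.06], [0, 0, 0], 0]
    - [[0, 0, 0], [0, 0, 0], 0]
    - [[0, 0, 0], [0, 0, 0], 0]

```text
time: 13.6
ee_pos: [0.5661, 0.0825, 0.0722]
eef_rot: [0.088, 0.996, 0.0, -0.0]
ft_force: [-3.1, -0.1, 3.3]
width: 0.0002
grip_force: 1.9
```

```bash
python3 f.py
```

```text
13.8 [-3.11 -0.16  4.26 72.15] [3.48 4.46 4.81 4.31]
```

Key 2 is now up, with 4 N at 72.2 mm. I'll retract and check.

Call:
move_arm:
  targets:
    - [[0, 0, -1], [0, 0, 0], 0]
    - [[0, 0, -3], [0, 0, 0], 0]
    - [[0, 0, -4], [0, 0, 0], 0]
    - [[0, 0, -4], [0, 0, 0], 0]
    - [[0, 4, -3], [0, 0, 0], 0]
    - [[0, 5, 0], [0, 0, 0], 0]
    - [[0, 5, 0], [0, 0, 0], 0]
    - [[0, 5, 0], [0, 0, 0], 0]
    - [[0, 5, 0], [0, 0, 0], 0]
    - [[0, 0, 0], [0, 0, 0], 0]
    - [[0, 0, 0], [0, 0, 0], 0]

```text
time: 15.18
ee_pos: [0.6088, 0.3182, 0.2223]
eef_rot: [0.088, 0.996, -0.0, 0.0]
ft_force: [-0.3, -0.0, -0.0]
width: 0.0006
grip_force: 0.0
```

```bash
python3 - <<'E'
from bench import r
import cv2
c=r.camera("side");cv2.imwrite("pics/d.png",cv2.resize(c["image"][150:300,250:450],None,fx=4,fy=4))
E
python3 f.py
```

```text
15.425 [ 3.6000e-01 -9.0000e-02 -1.0000e-01  2.2269e+02] [ 0.18  0.09  0.03 -0.71]
```

View pics/d.png

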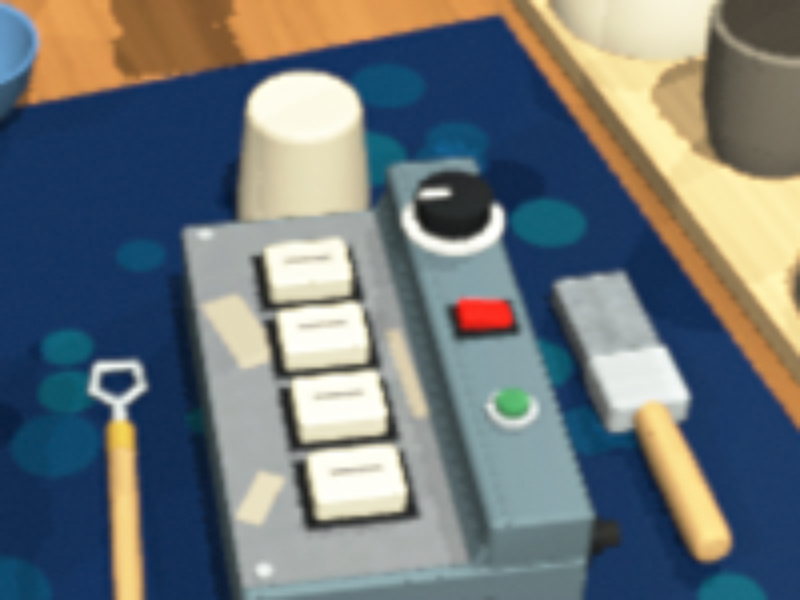

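The four keys stand equally high, at crop positions (308,270), (322,335), (338,405) and (355,482). Nothing else in the crop has moved, and the arm is clear.

```bash
python3 -c "
from bench import r
print(r.close_job())"
```

```text
the job is handed in; nothing more can be done
None
```

I tapped all four keys in order from left to right and found the second one latched; I pressed it fully, it sprang up, and the job is handed in with all four keys up and no pot or tool touched (no verdict was returned).

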